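# Stop a bench drive through its guard window

## Task

Push the clear hood with the orange ends sideways along its rails, towards the longer side of the yellow guard plate, until it is fully open and the window in the yellow guard is uncovered. Then reach through the window with the fingertips and press the red stop lever all the way down, so that it stays down, and withdraw. Do not touch the yellow guard frame or its rails, and leave the bowl, jar and screwdriver where they are.

Things in the scene. Friction and masses are not known exactly. Their poses are not given: they have to be found in the camera images.
- drive: Fixed bench motor drive, bolted down: grey base plate 300 x 270 mm, grey gearbox, blue motor lying at its +x end (top of the motor's black box 143 mm above the table). Origin on the table straight below the window's centre; z up, its y axis is the direction in which the hood opens, its x axis points from the window to the motor. Guard, hood and lever are carried by it and share its yaw.
- guard: The yellow guard frame: a level plate 170 mm (x, from -75 to +95) by 250 mm (y, from -85 to +165), 4 mm thick, top 160 mm above the table, carried on yellow vertical bars 30 mm apart, with a square 76 x 76 mm window. Two steel rails 5 mm wide and 6 mm high on the plate run along y at x = -53.5 and +53.5 mm; they belong to the guard. Same origin and axes as the drive. The robot must not touch any of it.
- window (a point): Centre of the square window (76 mm along the drive's x and y), level with the plate's top, 160 mm above the table.
- hood (a joint): Opening of the clear sliding hood in m: 0 covers the window, 0.10 is fully open at its end stop; it starts between 0 and 0.02. The hood is a closed box 96 x 96 mm and 22 mm high, clear with orange end walls, its underside 2 mm above the guard plate (top 24 mm above it). It slides along the drive's +y, needs about 3 N, and stays where it is left. Its end walls are pushed from outside; it cannot be lifted off.
- hood_push (a point): Middle of the hood's orange end wall on the -y side (the wall to push on towards +y), 13 mm above the guard plate's top; moves with the hood.
- lever (a joint): Angle of the stop lever in rad: 0 is up, 0.20 is fully down at its stop; it starts between 0 and 0.03. The hinge runs along the drive's y, 76 mm from the pad towards +x. Pressing takes about 5 to 6 N at the pad, the pad sinks about 15 mm in all, and the lever stays where it is left.
- lever_pad (a point): Centre of the top face of the lever's round red pad (34 mm diameter, 12 mm thick). It lies under the middle of the window, 16 mm below the plate's top when up and about 31 mm when fully down. Nothing else stands between window and pad once the hood is open.
- bowl: White bowl, 130 mm across and 50 mm high, standing loose. Origin at the centre of its underside.
- jar: Amber jar with white cap, 56 mm across and 80 mm high, standing loose. Origin at the centre of its underside.
- screwdriver: Screwdriver 190 mm long lying on the table. Origin near its middle, at table height; long axis x, handle to -x.
There are look-alikes about, which are no part of the job. There is more than one size of the jar; the job needs the smaller.

How it is judged:
By the outcome, as a careful person would: the job done as asked, in the order asked, and still so for the second after the job is handed in, with the robot touching nothing.
It also fails if it takes over 45 s, if anything falls off the work surface, if the arm or the gripper's body presses on something with over 40 N, if the wrist force passes 120 N, or if a joint passes its speed limit or range.

## Robot

A 7-joint arm with a two-finger parallel gripper is mounted at the origin on the work surface. World frame = base frame: x ahead of the robot, y to its left, z up, the work surface at z = 0. Lengths are in m, angles in rad, forces in N, time in s.
With the tool pointing down it reaches from about 0.425 to 0.925 m from the base axis. Payload 6.8 kg.
Tool frame: the origin (TCP) lies midway between the tips of the shut fingers; the grasp point (between the pads) lies 19 mm behind it; z points along the fingers, y is the direction in which the jaws open and shut (so a half turn about z gives the same grasp; the last joint's range is limited). The gripper opens to 85 mm and grips with 20 to 120 N. Pads are 22 mm wide; open, the fingers measure 114 mm over their backs; the gripper's body (76 mm by 85 mm) begins 54 mm behind the grasp point. The pads swing forward as they close: fully open they stand 13 mm farther back than shut.
Start: joints at [-0.108, 0.477, 0.022, 1.555, -0.011, 1.109, -0.083], TCP at [0.675, 0, 0.231] pointing down, gripper open.
Joint ranges: [-2.96, 2.96], [-0.34, 2.1], [-1.41, 1.46], [0.24, 2.44], [-1.37, 4.51], [0.17, 1.92], [-2.96, 2.96]. Speed limits (rad/s): [2.39, 2.39, 3.14, 3.14, 3.14, 3.14, 3.14].

## Interface

Orientations are given as a unit quaternion [w, x, y, z].
In Python, from station import status, eyes, workorder gives the robot as it stands. The module is installed in compiled form; this text tells all that it offers.
- The arm moves only by the shell command python3 -m jog 'ROWS' [FORCE]. ROWS is text: rows parted by semicolons, each of 7 numbers parted by spaces: the shift along the tool's x, y, z in m, then the turn, a rotation vector about the tool's x, y, z in degrees, then the finger opening in m, from 0 to 0.0854. In form: dx dy dz rx ry rz jaw; .... A call has 1 to 5 rows; each row is the pose to reach, as a shift and turn from the pose commanded when the call began, along the tool's axes at that moment; what a row does not reach only later rows make up. A row lasts 1/10 s, in which the tool goes at most 50 mm and 8.59 degrees, less where a joint would pass 70% of its speed; a pose out of reach is approached as far as the arm can. A call with a gripper value outside its range is refused whole. The fingers move at their own pace and stop on an object; FORCE is the grip in N (left out, the last holds). Time passes only in rows, so rows that repeat a pose let the fingers close. It gives the time, the measured TCP pose, the force and the opening at its end, in the units of the state.
- status.get_obs(): the state, without advancing time (a new reading comes with each control period).
- eyes.read_camera(name): name is "scene" or "side" or "wrist"; returns a dict with "image" (400x640x3 uint8, red, green, blue), "intrinsics" (3x3 intrinsics, pixels), "position" and "orientation" of the camera in the world. Camera axes: x right, y up, looking along -z (the intrinsics and any distortion apply to the point x, -y, -z); pixel columns grow to the right and rows downward; lengths in m; the calibration is good to about 2 mm. A picture is of the moment at which its call begins. There is no depth.
- workorder.hand_in(): hands the job in, once; it reports no verdict.
The state is a dict: "t": time; "q": joint angles; "joint_vel": joint speeds; "joint_torque": joint torques, N m; "eef_pos": TCP position; "tool_rot": TCP orientation; "contact_force": force on the tool from outside, world axes, zero at the start; "torque": the same for the moment, N m; "gripper_width": opening from 0.0 (shut) to 1.0 (fully open).
Only numpy, scipy, OpenCV 4.12 (cv2) and the standard library are available. Lean on these libraries where they do the work, as an engineer would, in place of code of your own. Each camera call takes 0.05 s, during which the arm holds its last target.

## Working session

There is one attempt and no reset: what is moved stays moved. The work goes in short steps, Python scripts to look and compute and a shell command to move; the robot and the scene stay as the last step left them, time stands still between calls to the robot, and variables do not carry over. Pictures are saved under pics/ and viewed, and the job is handed in when it is done.

```bash
mkdir -p pics; ls
cat > h.py <<'E'
import numpy as np, cv2
from scipy.spatial.transform import Rotation as R
from station import status, eyes, workorder
def cam(n):
    c=eyes.read_camera(n); return c
def rot(q): return R.from_quat([q[1],q[2],q[3],q[0]])
def ray(c,u,v):
    K=np.array(c["intrinsics"]); d=np.linalg.inv(K)@[u,v,1]; d=np.array([d[0],-d[1],-d[2]])
    return np.array(c["position"]), rot(c["orientation"]).apply(d)
def onplane(c,u,v,z):
    p,d=ray(c,u,v); return p+d*(z-p[2])/d[2]
def proj(c,P):
    q=rot(c["orientation"]).inv().apply(np.array(P)-c["position"]); K=np.array(c["intrinsics"])
    x=K@np.array([q[0],-q[1],-q[2]]); return x[:2]/x[2]
def save(c,f): cv2.imwrite(f,c["image"][:,:,::-1])
E
python3 - <<'E'
from h import *
for n in("scene","side","wrist"):
    c=cam(n); save(c,f"pics/{n}0.png"); print(n,{k:v for k,v in c.items() if k!="image"})
print(status.get_obs())
E
```

```text
pics
scene {'intrinsics': array([[479.21446953,   0.        , 323.68484375],
       [  0.        , 479.21446953, 201.22999643],
       [  0.        ,   0.        ,   1.        ]]), 'position': array([ 0.42232752, -0.61753482,  1.11909542]), 'orientation': array([ 0.95068068,  0.29034974, -0.03100426, -0.10460401])}
side {'intrinsics': array([[383.18567933,   0.        , 325.37087234],
       [  0.        , 383.18567933, 194.23035245],
       [  0.        ,   0.        ,   1.        ]]), 'position': array([ 0.20220907, -0.39171155,  0.75769037]), 'orientation': array([ 0.86593254,  0.33772721, -0.13148687, -0.3446917 ])}
wrist {'intrinsics': array([[360.5364311 ,   0.        , 315.69025886],
       [  0.        , 360.5364311 , 203.55634979],
       [  0.        ,   0.        ,   1.        ]]), 'position': array([0.67427122, 0.07849088, 0.37379122]), 'orientation': array([ 9.88154240e-01, -1.53459853e-01,  1.07114993e-03,  3.53376906e-04])}
{'t': 0.15, 'q': array([-0.10813003,  0.47762715,  0.02235233,  1.55618644, -0.01149557,
        1.10929643, -0.08309953]), 'joint_vel': array([-9.81129163e-04, -3.34784339e-03,  1.58783324e-03, -3.78212343e-03,
       -4.08180370e-05,  5.54787132e-04,  9.18179900e-04]), 'joint_torque': array([ 1.55385478e-03, -5.96924365e+01,  1.60940632e+00, -2.81490952e+01,
        1.26662746e-02,  6.56643446e-03,  5.58682734e-05]), 'eef_pos': array([6.74560384e-01, 1.09806119e-05, 2.30553821e-01]), 'tool_rot': array([-4.53104383e-04,  7.07090484e-01,  7.07122737e-01, -5.26400805e-04]), 'contact_force': array([ 0.22937199, -0.28653755, -0.38305042]), 'torque': array([-0.01261489, -0.0055124 , -0.02412482]), 'gripper_width': 0.998875099520286}
```

View pics/scene0.png

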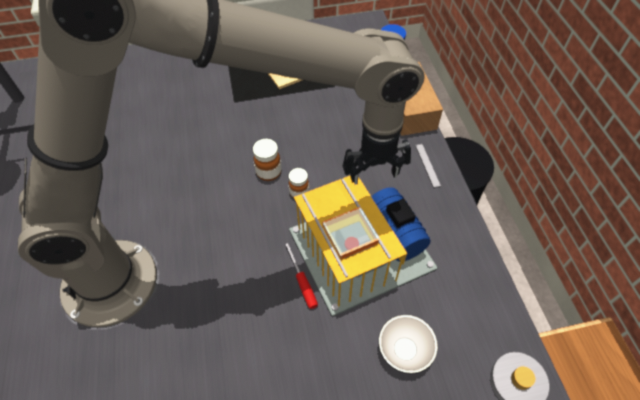

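View pics/side0.png

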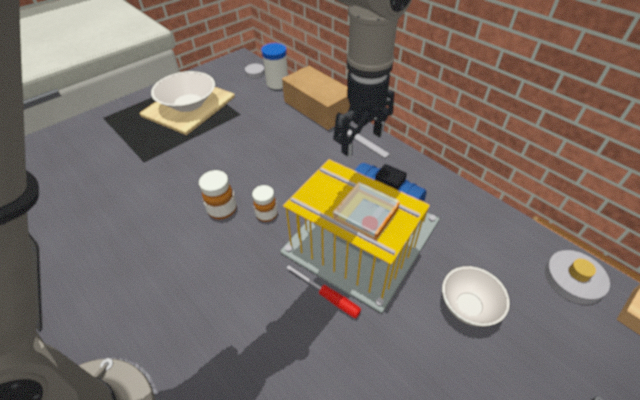

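View pics/wrist0.png

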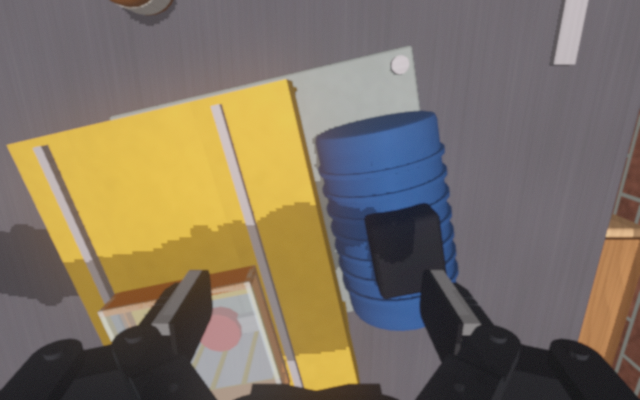

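Run:
```python
from h import *
s=cv2.imread("pics/scene0.png"); w=cv2.imread("pics/side0.png")
cv2.imwrite("pics/scene0z.png",cv2.resize(s[160:320,270:450],None,fx=4,fy=4,interpolation=cv2.INTER_CUBIC)[:600])
cv2.imwrite("pics/side0z.png",cv2.resize(w[145:275,270:450],None,fx=4,fy=4,interpolation=cv2.INTER_CUBIC))
```

```text
(no output)
```

View pics/scene0z.png

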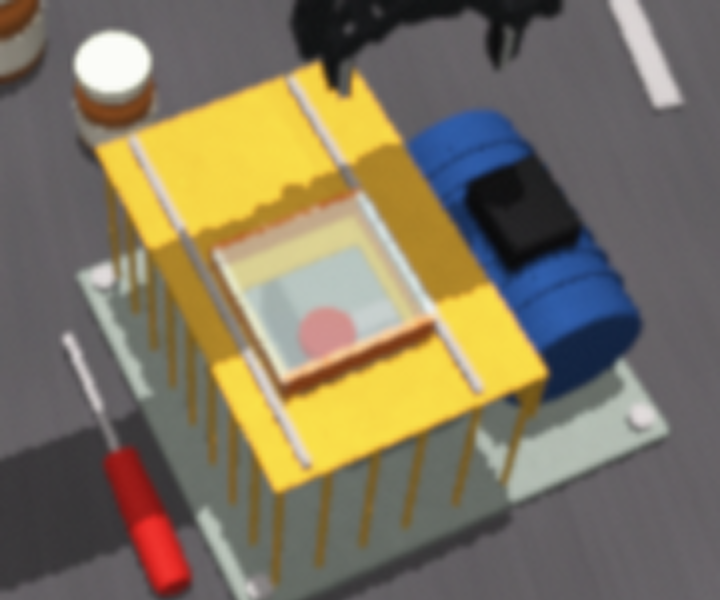

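View pics/side0z.png

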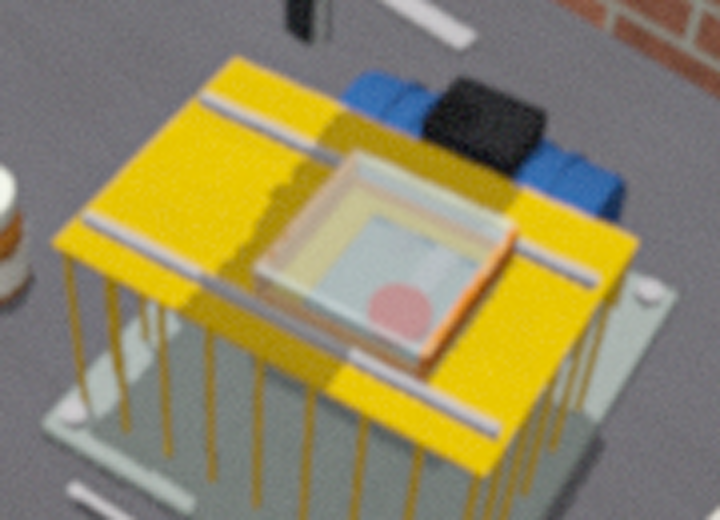

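Run:
```python
from h import *
s=cam("scene"); d=cam("side"); w=cam("wrist")
loc=np.array([[-75,165],[95,165],[95,-85],[-75,-85]])/1000
sc=[(97,148),(322,62),(548,375),(278,490)]; sd=[(55,243),(237,57),(638,240),(487,473)]
P1=np.array([onplane(s,u/4+270-.4,v/4+160-.4,.16)[:2] for u,v in sc]); P2=np.array([onplane(d,u/4+270-.4,v/4+145-.4,.16)[:2] for u,v in sd])
def fit(A,B):
    a=A.mean(0);b=B.mean(0);H=(A-a).T@(B-b);th=np.arctan2(H[0,1]-H[1,0],H[0,0]+H[1,1])
    Rm=np.array([[np.cos(th),-np.sin(th)],[np.sin(th),np.cos(th)]]);t=b-Rm@a
    return th,t,B-(A@Rm.T+t)
for P in(P1,P2):
    th,t,r=fit(loc,P); print(np.degrees(th),t,(r*1000).round(1).tolist())
th,t,r=fit(np.r_[loc,loc],np.r_[P1,P2]);print(np.degrees(th),t)
Rm=np.array([[np.cos(th),-np.sin(th)],[np.sin(th),np.cos(th)]])
# wrist corner: (+x,+y) at 290,82 ; (-x,+y) at 10,146
for u,v in((290,82),(10,146)): print(((onplane(w,u,v,.16)[:2]-t)@Rm*1000).round(1))
# overlay predicted for rails & window & hood
for n,c in(("scene",s),("side",d)):
    im=c["image"][:,:,::-1].copy(); k=4
    o=(270,160) if n=="scene" else (270,145)
    im=cv2.resize(im[o[1]:o[1]+150,o[0]:o[0]+180],None,fx=4,fy=4)
    for x,y,z in [(-53.5,165,166),(53.5,-85,166),(38,38,160),(-38,38,160),(38,-38,160),(-38,-38,160),(0,-48,184),(-48,-48,184),(48,-48,184),(48,48,184),(-48,48,184),(0,0,144)]:
        p=Rm@np.array([x,y])/1000+t; q=proj(c,[*p,z/1000]); cv2.circle(im,tuple(int(round(v)) for v in (q-np.array(o)+.4)*4),3,(0,0,0) ,-1)
    cv2.imwrite(f"pics/{n}1.png",im)
```

```text
13.762022133471365 [ 0.59850506 -0.1030189 ] [[6.5, 2.9], [-9.1, -4.0], [1.0, -2.2], [1.6, 3.2]]
12.636319456190837 [ 0.6004566 -0.0976861] [[0.2, -0.9], [0.4, 0.0], [-1.2, 0.4], [0.6, 0.5]]
13.195040908734159 [ 0.59947783 -0.10035444]
[100.3 164. ]
[-70.7 167. ]
```

```bash
python3 -c "
import cv2,numpy as np
cv2.imwrite('pics/a1.png',cv2.resize(np.hstack([cv2.imread('pics/scene1.png'),cv2.imread('pics/side1.png')]),(800,333)))"
```

```text
(no output)
```

View pics/scene1.png

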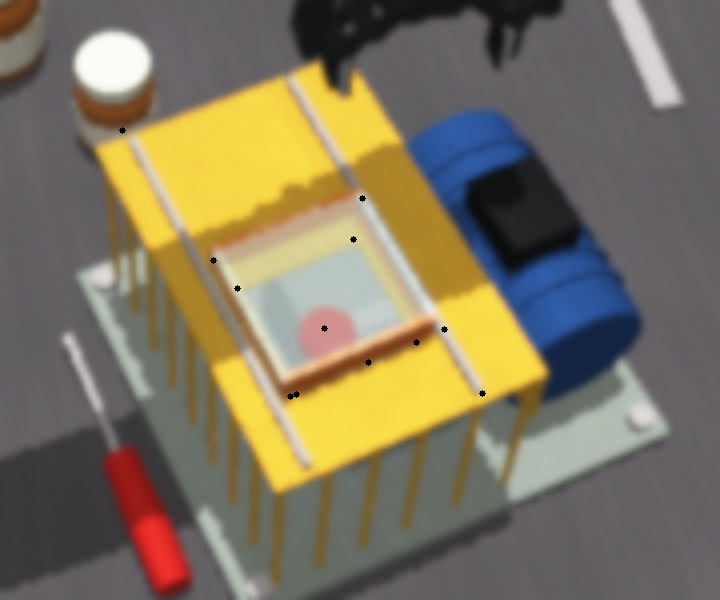

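View pics/side1.png

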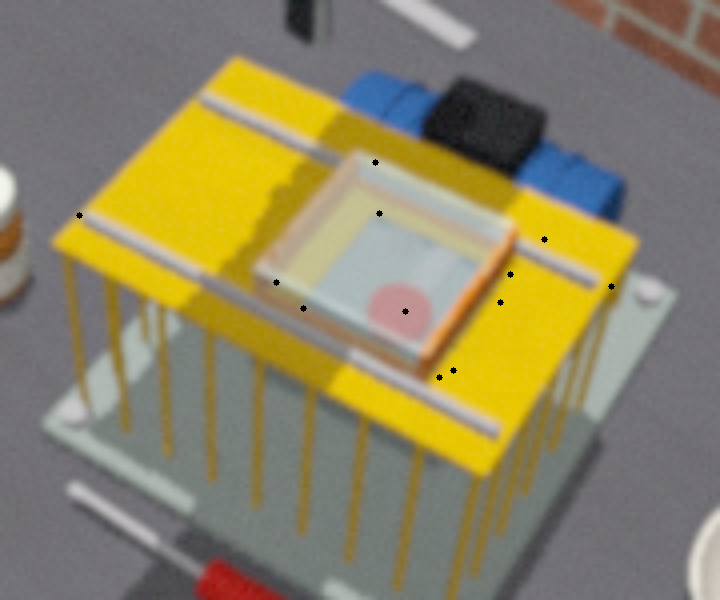

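```bash
cat >> h.py <<'E'
def fit(A,B):
    a=A.mean(0);b=B.mean(0);H=(A-a).T@(B-b);th=np.arctan2(H[0,1]-H[1,0],H[0,0]+H[1,1])
    Rm=np.array([[np.cos(th),-np.sin(th)],[np.sin(th),np.cos(th)]]);t=b-Rm@a
    return th,t,B-(A@Rm.T+t)
E
python3 - <<'E'
from h import *
s=cam("scene"); d=cam("side")
loc=np.array([[-75,165],[95,165],[95,-85],[-75,-85]])/1000
sc=[(97,148),(348,52),(548,375),(278,490)]; sd=[(55,243),(237,57),(638,240),(487,473)]
P1=np.array([onplane(s,u/4+270-.4,v/4+160-.4,.16)[:2] for u,v in sc]); P2=np.array([onplane(d,u/4+270-.4,v/4+145-.4,.16)[:2] for u,v in sd])
for P in(P1,P2):
    th,t,r=fit(loc,P); print(np.degrees(th),t,(r*1000).round(1).tolist())
th,t,r=fit(np.r_[loc,loc],np.r_[P1,P2]);print(np.degrees(th),t)
Rm=np.array([[np.cos(th),-np.sin(th)],[np.sin(th),np.cos(th)]])
g=lambda c,u,v,z:((onplane(c,u,v,z)[:2]-t)@Rm*1000).round(1)
print("hood top corners scene",[g(s,u/4+269.6,v/4+159.6,.184) for u,v in((215,248),(360,190),(435,318),(284,382))])
print("hood top corners side",[g(d,u/4+269.6,v/4+144.6,.184) for u,v in((258,268),(356,152),(517,232),(423,358))])
print("pad", g(s,327/4+269.6,333/4+159.6,.144),g(d,400/4+269.6,311/4+144.6,.144))
E
```

```text
12.306128728947277 [ 0.60192876 -0.10198564] [[-0.5, -0.9], [0.7, 0.5], [-0.9, -0.4], [0.7, 0.8]]
12.636319456190837 [ 0.6004566 -0.0976861] [[0.2, -0.9], [0.4, 0.0], [-1.2, 0.4], [0.6, 0.5]]
12.471022089538756 [ 0.60119253 -0.09983604]
hood top corners scene [array([-46.3,  54. ]), array([47. , 54.1]), array([ 45.6, -39.6]), array([-48.4, -39.9])]
hood top corners side [array([-48.1,  59.3]), array([46.3, 60.3]), array([ 43.3, -34.6]), array([-50.8, -33.8])]
pad [-1.6 -3.6] [-3.3  1.8]
```

The side view shows the guard plate corners at about (284,206), (329,159), (430,205) and (392,263). In the scene view the hood's near orange end wall runs from about (341,255) to (379,239). Both views give a drive pose of about (0.601, -0.100) with a yaw of 12.5°. The hood is about 8 mm open.

```bash
python3 -m jog '-0.045 -0.015 0 0 0 -6 0; -0.09 -0.03 0 0 0 -12.5 0; -0.135 -0.048 0 0 0 -12.5 0; -0.165 -0.059 0 0 0 -12.5 0; -0.165 -0.059 0 0 0 -12.5 0' 40; python3 -m jog '0 0 0 0 0 0 0; 0 0 0 0 0 0 0; 0 0 0 0 0 0 0;0 0 0 0 0 0 0;0 0 0 0 0 0 0'
python3 - <<'E'
from h import *
for n in("scene","side","wrist"):
    c=cam(n); save(c,f"pics/{n}2.png")
o=status.get_obs(); print(rot(o["tool_rot"]).as_matrix().round(3)); print(o["gripper_width"])
a=cv2.imread("pics/scene2.png")[140:300,270:450]; b=cv2.imread("pics/side2.png")[105:265,270:450]
cv2.imwrite("pics/m2.png",cv2.resize(np.hstack([a,b]),None,fx=2.2,fy=2.2))
E
```

```text
t: 0.9
eef_pos: [0.6135, -0.1725, 0.2316]
tool_rot: [0.001, 0.63, 0.777, -0.002]
contact_force: [0.7, -0.4, -0.4]
gripper_width: 0.142
t: 1.4
eef_pos: [0.6163, -0.1641, 0.2312]
tool_rot: [-0.0, 0.625, 0.78, 0.0]
contact_force: [-0.1, -0.0, -0.2]
gripper_width: 0.002
[[-0.217  0.976 -0.   ]
 [ 0.976  0.217  0.   ]
 [ 0.    -0.    -1.   ]]
0.0005916958004550531
```

View pics/m2.png

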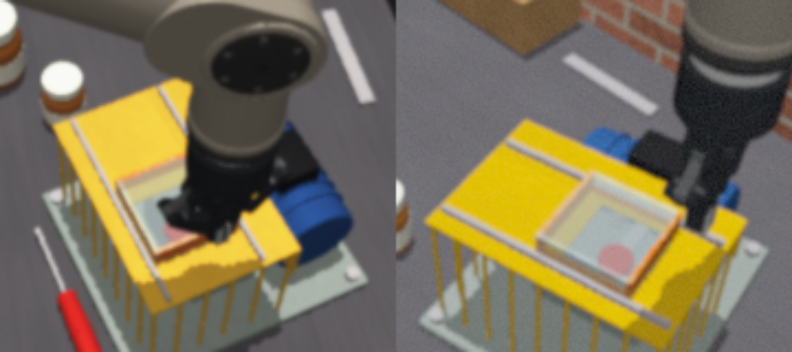

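View pics/wrist2.png

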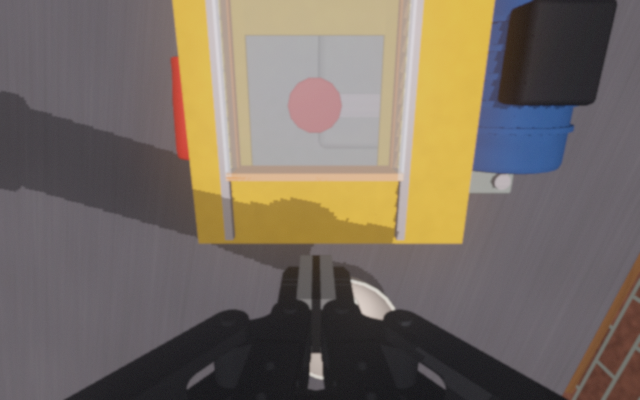

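The wrist view shows the tool squared up with the hood. The near orange wall is at row 175, from columns 229 to 402, the pad is at (315,105), and the plate's near edge is at row 243. I'll now measure these relative to the tool.

Run:
```python
from h import *
w=cam("wrist"); o=status.get_obs(); M=rot(o["tool_rot"]); T=o["eef_pos"]
f=lambda u,v,z:(M.inv().apply(onplane(w,u,v,z)-T)*1000).round(1)
print("tool-frame: wall",f(229,171,.184),f(402,171,.184),"edge",f(198,243,.16),f(465,243,.16),"pad",f(315,105,.144), "win?",f(245,36,.156),f(384,36,.156),f(250,166,.156),f(380,166,.156), "rails",f(224,200,.166),f(405,200,.166))
print(T)
```

```text
tool-frame: wall [ 36.4 -47.1  47.3] [36.5 46.2 47.3] edge [-16.4 -76.5  71.3] [-16.3  96.4  71.3] pad [69.2 -0.8 87.3] win? [106.6 -39.5  75.3] [106.6  37.5  75.3] [ 33.4 -40.8  75.3] [33.4 39.3 75.3] rails [ 14.5 -55.8  65.3] [14.6 53.8 65.3]
[ 0.61607074 -0.16483384  0.23130789]
```

```bash
python3 -m jog '0 0.0 0.03 0 0 0 0; 0 0.0 0.057 0 0 0 0; 0 0.0 0.057 0 0 0 0; 0 0 0.057 0 0 0 0'; python3 -m jog '0.010 0 0 0 0 0 0; 0.018 0 0 0 0 0 0; 0.024 0 0 0 0 0 0;0.03 0 0 0 0 0 0; 0.03 0 0 0 0 0 0'
python3 - <<'E'
from h import *
for n in("side","wrist"):
    c=cam(n); save(c,f"pics/{n}3.png")
a=cv2.imread("pics/wrist3.png")[0:300,130:530]; b=cv2.imread("pics/side3.png")[115:265,250:450]
cv2.imwrite("pics/m3.png",np.hstack([a,cv2.resize(b,(400,300))]))
E
```

```text
t: 2.0
eef_pos: [0.616, -0.165, 0.1745]
tool_rot: [-0.0, 0.626, 0.78, -0.0]
contact_force: [0.9, -0.3, -0.6]
gripper_width: 0.001
t: 2.5
eef_pos: [0.61, -0.1348, 0.1752]
tool_rot: [0.001, 0.626, 0.78, 0.001]
contact_force: [0.5, -0.1, 0.4]
gripper_width: -0.004
```

View pics/m3.png

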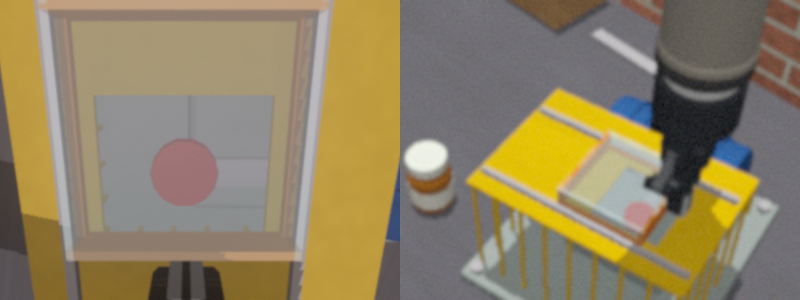

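The tool is low and just behind the orange wall at picture row 255. The force is still about 0, so there is no contact yet. Next I'll push.

```bash
python3 -m jog '0.005 0 0 0 0 0 0; 0.010 0 0 0 0 0 0; 0.016 0 0 0 0 0 0;0.022 0 0 0 0 0 0; 0.028 0 0 0 0 0 0';python3 -m jog '0.005 0 0 0 0 0 0; 0.010 0 0 0 0 0 0; 0.016 0 0 0 0 0 0;0.022 0 0 0 0 0 0; 0.028 0 0 0 0 0 0'
python3 - <<'E'
from h import *
for n in("side","wrist"):
    c=cam(n); save(c,f"pics/{n}4.png")
a=cv2.imread("pics/wrist4.png")[0:300,130:530]; b=cv2.imread("pics/side4.png")[115:265,250:450]
cv2.imwrite("pics/m4.png",np.hstack([a,cv2.resize(b,(400,300))]))
E
```

```text
t: 3.1
eef_pos: [0.6032, -0.108, 0.1742]
tool_rot: [-0.0, 0.626, 0.78, -0.0]
contact_force: [1.1, -3.3, 0.1]
gripper_width: -0.006
t: 3.6
eef_pos: [0.5971, -0.0806, 0.1742]
tool_rot: [-0.0, 0.626, 0.78, -0.0]
contact_force: [1.0, -4.3, -0.3]
gripper_width: 0.002
```

View pics/m4.png

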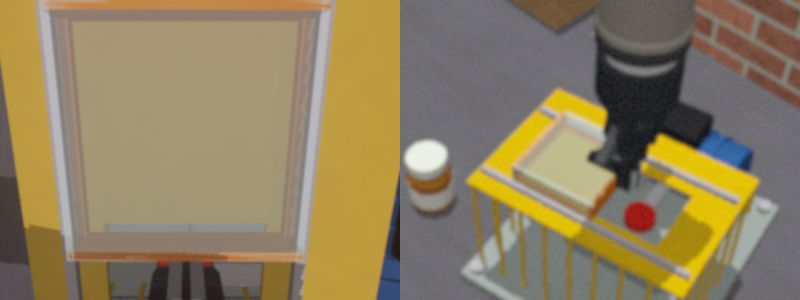

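The hood is sliding at about 4 N, and the red lever is now uncovered. I'll ease the hood on to its end stop.

```bash
python3 -m jog '0.005 0 0 0 0 0 0; 0.010 0 0 0 0 0 0; 0.014 0 0 0 0 0 0;0.018 0 0 0 0 0 0; 0.021 0 0 0 0 0 0';python3 -m jog '0.0015 0 0 0 0 0 0; 0.003 0 0 0 0 0 0'
```

```text
t: 4.2
eef_pos: [0.5927, -0.0601, 0.1742]
tool_rot: [-0.0, 0.626, 0.78, -0.0]
contact_force: [1.2, -2.5, -1.6]
gripper_width: 0.001
t: 4.4
eef_pos: [0.5923, -0.0582, 0.1743]
tool_rot: [0.0, 0.626, 0.78, -0.0]
contact_force: [2.3, -6.9, -2.7]
gripper_width: 0.002
```

```bash
python3 -m jog '0.001 0 0 0 0 0 0; 0.001 0 0 0 0 0 0';python3 -m jog '0.001 0 0 0 0 0 0; 0.001 0 0 0 0 0 0';python3 -m jog '0.001 0 0 0 0 0 0; 0.001 0 0 0 0 0 0'
```

```text
t: 4.6
eef_pos: [0.5923, -0.0583, 0.1743]
tool_rot: [0.001, 0.626, 0.779, -0.0]
contact_force: [2.4, -6.6, -2.8]
gripper_width: -0.0
t: 4.8
eef_pos: [0.5922, -0.0582, 0.1743]
tool_rot: [0.001, 0.627, 0.779, -0.001]
contact_force: [3.1, -8.2, -3.9]
gripper_width: -0.0
t: 5.0
eef_pos: [0.5922, -0.0582, 0.1743]
tool_rot: [0.002, 0.627, 0.779, -0.001]
contact_force: [4.2, -10.7, -3.3]
gripper_width: 0.001
```

The tool stopped at y ≈ -0.0582, about 41 mm past the window centre in the drive frame, while the force rose to 11 N. That is where the end stop should be. I'll back off to the window centre and look.

```bash
python3 -m jog '-0.01 0 0 0 0 0 0; -0.022 0 0 0 0 0 0;-0.034 0 0 0 0 0 0; -0.046 0 0 0 0 0 0; -0.046 0 0 0 0 0 0'
python3 - <<'E'
from h import *
for n in("side","wrist","scene"):
    c=cam(n); save(c,f"pics/{n}5.png")
a=cv2.imread("pics/wrist5.png")[0:300,130:530]; b=cv2.imread("pics/side5.png")[115:265,250:450]
cv2.imwrite("pics/m5.png",np.hstack([a,cv2.resize(b,(400,300))]))
o=status.get_obs();print(o["eef_pos"],o["contact_force"])
E
```

```text
t: 5.5
eef_pos: [0.6017, -0.1022, 0.1743]
tool_rot: [0.0, 0.627, 0.779, -0.0]
contact_force: [-0.4, 0.6, -0.6]
gripper_width: -0.001
[ 0.60149399 -0.09906903  0.17423904] [-0.52345051 -0.07701062 -0.73596916]
```

View pics/m5.png

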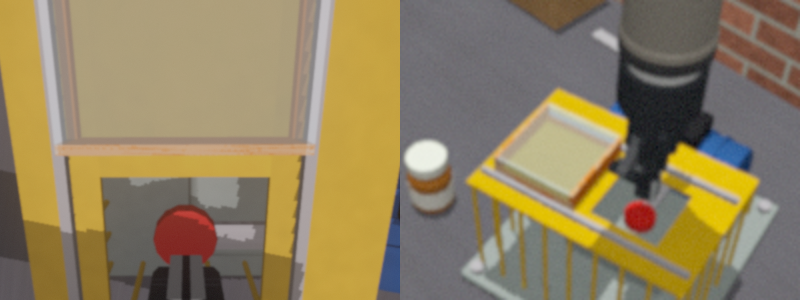

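View pics/wrist5.png

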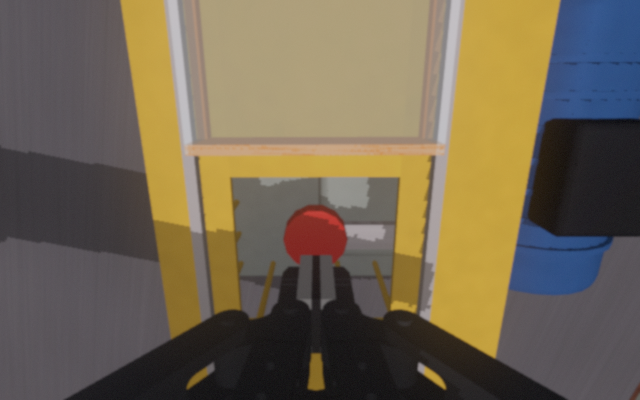

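The window is fully uncovered. In the wrist view the hood's wall is at row 148, beyond the window's far edge at row 177, and the pad is centred at about (315,237).

Run:
```python
from h import *
w=cam("wrist"); o=status.get_obs(); M=rot(o["tool_rot"]); T=o["eef_pos"]
f=lambda u,v,z:(M.inv().apply(onplane(w,u,v,z)-T)*1000).round(1)
print("pad far",f(315,205,.144),"c",f(315,237,.144),"L R",f(284,237,.144),f(347,237,.144),"win far",f(232,177,.16),f(398,177,.16),"hood wall",f(315,143,.184),f(315,153,.162)); print(T,o["t"])
```

```text
pad far [22.3 -0.8 30.2] c [ 4.8 -0.8 30.2] L R [  4.8 -16.9  30.2] [ 4.8 15.9 30.2] win far [ 40.6 -37.9  14.3] [40.6 36.5 14.3] hood wall [59.2 -0.6 -9.7] [51.8 -0.7 12.3]
[ 0.60145736 -0.09877044  0.17423164] 5.7
```

```bash
python3 -m jog '0.003 -0.001 0 0 0 0 0; 0.003 -0.001 0.010 0 0 0 0; 0.003 -0.001 0.02 0 0 0 0; 0.003 -0.001 0.026 0 0 0 0; 0.003 -0.001 0.026 0 0 0 0'
python3 - <<'E'
from h import *
for n in("side","scene"):
    c=cam(n); save(c,f"pics/{n}6.png")
a=cv2.imread("pics/scene6.png")[140:290,280:480]; b=cv2.imread("pics/side6.png")[115:265,250:450]
cv2.imwrite("pics/m6.png",cv2.resize(np.hstack([a,b]),None,fx=2,fy=2,interpolation=cv2.INTER_CUBIC))
E
```

```text
t: 6.2
eef_pos: [0.5989, -0.0967, 0.1466]
tool_rot: [-0.001, 0.626, 0.78, -0.001]
contact_force: [-0.7, 0.9, -0.2]
gripper_width: 0.004
```

View pics/m6.png

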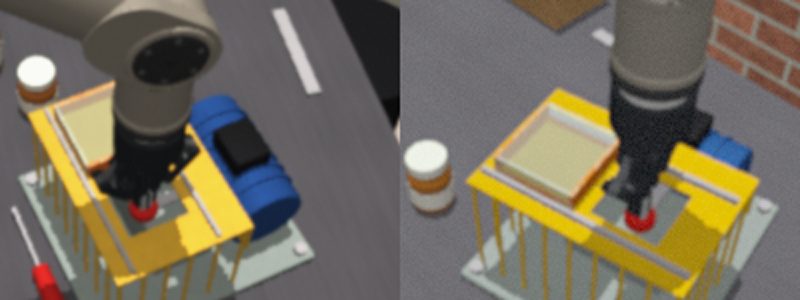

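Run:
```python
from h import *
for n,r in(("scene",(290,400,190,270)),("side",(320,440,160,240))):
    a=cv2.imread(f"pics/{n}6.png")[r[2]:r[3],r[0]:r[1]]
    a=cv2.resize(a,(400,300 if n=="scene" else 267),interpolation=cv2.INTER_CUBIC); a=cv2.convertScaleAbs(a,alpha=1.8,beta=20)
    cv2.imwrite(f"pics/{n}6z.png",cv2.resize(a,None,fx=1.5,fy=1.5))
```

```text
(no output)
```

View pics/scene6z.png

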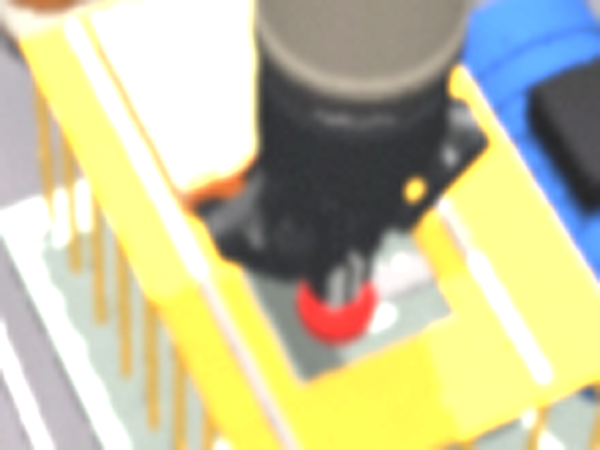

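View pics/side6z.png

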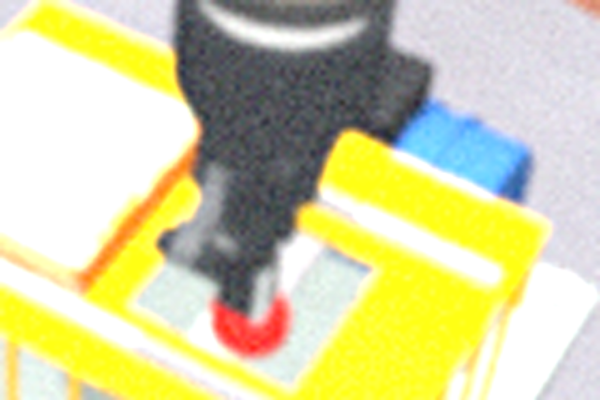

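Run:
```python
from h import *
s=cam("scene"); d=cam("side"); o=status.get_obs(); M=rot(o["tool_rot"])
def tri(a,b):
    p1,d1=ray(s,*a);p2,d2=ray(d,*b);d1/=np.linalg.norm(d1);d2/=np.linalg.norm(d2)
    k=np.linalg.lstsq(np.c_[d1,-d2],p2-p1,rcond=None)[0];A=p1+k[0]*d1;B=p2+k[1]*d2;return (A+B)/2,np.linalg.norm(A-B)
S=lambda u,v:(290+u*110/600,190+v*80/450); D=lambda u,v:(320+u*120/600,160+v*80/400)
for a,b in(((212,240),(162,245)),((225,258),(170,255)),((200,210),(160,240))):
    p,e=tri(S(*a),D(*b)); print(p,e,M.inv().apply(p-o["eef_pos"])*1000)
```

```text
[ 0.54565116 -0.10116732  0.22117987] 0.014375630982442648 [  7.64684801 -54.10809077 -72.64452825]
[ 0.55047345 -0.10258291  0.21086825] 0.017458132061817476 [  5.22315323 -49.71177396 -62.33017183]
[ 0.54228021 -0.09851978  0.23080655] 0.004115671717625637 [ 10.95944534 -56.82129433 -82.27317973]
```

The knuckles sit at least 60 mm above the tip, so they clear the rails at full depth. Now I'll press.

```bash
python3 -m jog '0 0 0.003 0 0 0 0; 0 0 0.006 0 0 0 0; 0 0 0.008 0 0 0 0; 0 0 0.010 0 0 0 0; 0 0 0.012 0 0 0 0';python3 -m jog '0 0 0.002 0 0 0 0; 0 0 0.004 0 0 0 0; 0 0 0.005 0 0 0 0; 0 0 0.005 0 0 0 0'; python3 -m jog '0 0 0.001 0 0 0 0; 0 0 0.0015 0 0 0 0;0 0 0.002 0 0 0 0'
```

```text
t: 6.9
eef_pos: [0.6, -0.097, 0.1368]
tool_rot: [0.0, 0.626, 0.78, 0.0]
contact_force: [-1.8, -0.2, 5.2]
gripper_width: -0.0
t: 7.3
eef_pos: [0.6001, -0.097, 0.1316]
tool_rot: [0.0, 0.626, 0.78, 0.0]
contact_force: [-1.0, 0.2, 4.3]
gripper_width: -0.001
t: 7.6
eef_pos: [0.6002, -0.097, 0.1297]
tool_rot: [0.0, 0.626, 0.78, 0.0]
contact_force: [-2.6, 0.2, 7.6]
gripper_width: 0.002
```

```bash
python3 -m jog '0 0 0.001 0 0 0 0; 0 0 0.0015 0 0 0 0;0 0 0.0015 0 0 0 0';python3 -m jog '0 0 0.001 0 0 0 0; 0 0 0.0015 0 0 0 0;0 0 0.0015 0 0 0 0'; python3 -m jog '0 0 0.001 0 0 0 0; 0 0 0.001 0 0 0 0'
```

```text
t: 7.9
eef_pos: [0.6004, -0.097, 0.1295]
tool_rot: [0.001, 0.626, 0.78, 0.0]
contact_force: [-5.0, -0.3, 14.8]
gripper_width: -0.004
t: 8.2
eef_pos: [0.6005, -0.097, 0.1291]
tool_rot: [0.001, 0.626, 0.78, 0.001]
contact_force: [-7.0, 1.4, 22.9]
gripper_width: -0.001
t: 8.4
eef_pos: [0.6006, -0.097, 0.129]
tool_rot: [0.001, 0.626, 0.78, 0.001]
contact_force: [-10.3, 1.2, 28.1]
gripper_width: 0.002
```

The lever has reached its stop: z holds at 0.129, the expected depth, and the force rose to 28 N. I'll withdraw.

```bash
python3 -m jog '0 0 -0.01 0 0 0 0; 0 0 -0.03 0 0 0 0;0 0 -0.06 0 0 0 0; 0 0 -0.1 0 0 0 0; 0 0 -0.13 0 0 0 0'; python3 -m jog '-0.04 0 -0.02 0 0 0 0; -0.08 0 -0.03 0 0 0 0; -0.11 0 -0.03 0 0 0 0; -0.11 0 -0.03 0 0 0 0; -0.11 0 -0.03 0 0 0 0'
python3 - <<'E'
from h import *
for n in("side","wrist","scene"):
    c=cam(n); save(c,f"pics/{n}7.png")
a=cv2.imread("pics/scene7.png")[130:380,230:480]; b=cv2.imread("pics/side7.png")[100:350,190:540]
cv2.imwrite("pics/m7.png",cv2.resize(np.hstack([a,b]),(798,332),interpolation=cv2.INTER_CUBIC))
o=status.get_obs();print(o["eef_pos"],o["contact_force"],o["t"])
E
```

```text
t: 8.9
eef_pos: [0.6002, -0.0969, 0.2571]
tool_rot: [0.0, 0.626, 0.78, 0.0]
contact_force: [1.2, -0.3, -0.7]
gripper_width: 0.002
t: 9.4
eef_pos: [0.6233, -0.2046, 0.2844]
tool_rot: [-0.001, 0.626, 0.779, -0.0]
contact_force: [-0.7, 0.3, -0.3]
gripper_width: 0.0
[ 0.62371529 -0.20237376  0.28481503] [-0.69416961  0.00268218 -0.23995483] 9.55
```

View pics/m7.png

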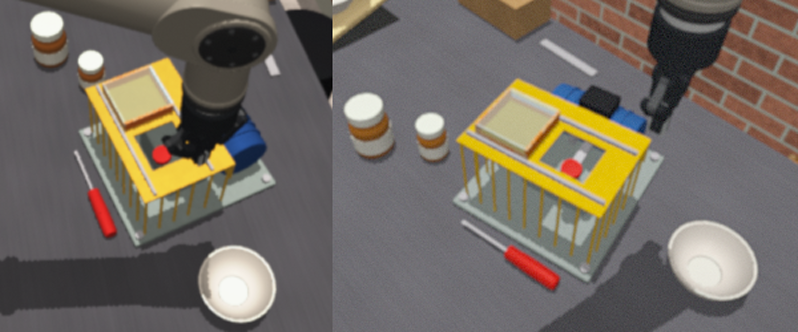

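View pics/wrist7.png

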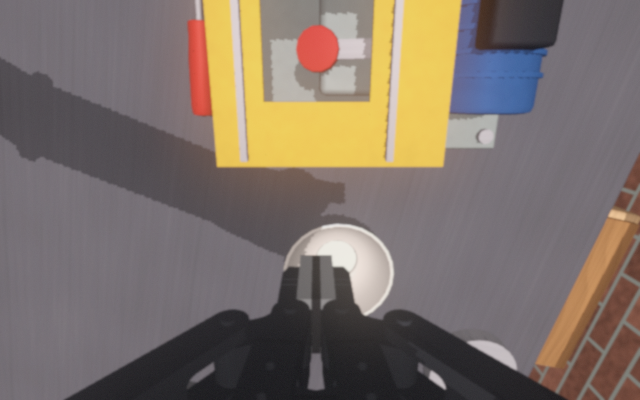

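The window is open, the lever pad sits lower (wrist view, about (318,48)), and the bowl, jar and screwdriver are where they were. As a final check I'll measure the pad height and hood opening from two views.

Run:
```python
from h import *
d=cam("side"); w=cam("wrist")
def red(c,box):
    im=c["image"].astype(int);m=((im[...,0]>130)&(im[...,1]<70)&(im[...,2]<70)).astype(np.uint8)
    k=np.zeros_like(m);k[box[1]:box[3],box[0]:box[2]]=1
    n,l,st,ce=cv2.connectedComponentsWithStats(m*k);i=1+st[1:,4].argmax();return ce[i],st[i]
a,sa=red(d,(340,190,400,245)); b,sb=red(w,(280,10,360,80)); print(a,sa,b,sb)
p1,d1=ray(d,*a);p2,d2=ray(w,*b)
k=np.linalg.lstsq(np.c_[d1,-d2],p2-p1,rcond=None)[0];A=p1+k[0]*d1;B=p2+k[1]*d2;print("pad",(A+B)/2,A-B)
cv2.imwrite("pics/side8.png",cv2.resize(d["image"][145:255,270:450,::-1],None,fx=4,fy=4,interpolation=cv2.INTER_CUBIC))
```

```text
Traceback (most recent call last):
ValueError: attempt to get argmax of an empty sequence
```

Run:
```python
from h import *
d=cam("side"); w=cam("wrist")
def red(c,box):
    im=c["image"].astype(int);m=((im[...,0]-im[...,1]>80)&(im[...,0]-im[...,2]>80)&(im[...,1]<90)).astype(np.uint8)
    k=np.zeros_like(m);k[box[1]:box[3],box[0]:box[2]]=1
    n,l,st,ce=cv2.connectedComponentsWithStats(m*k)
    print(n,im[(box[1]+box[3])//2,(box[0]+box[2])//2]);i=1+st[1:,4].argmax();return ce[i],st[i]
cv2.imwrite("pics/side8.png",cv2.resize(d["image"][145:255,270:450,::-1],None,fx=4,fy=4,interpolation=cv2.INTER_CUBIC))
a,sa=red(d,(340,190,400,245)); b,sb=red(w,(280,10,360,80)); print(a,sa,b,sb)
p1,d1=ray(d,*a);p2,d2=ray(w,*b)
k=np.linalg.lstsq(np.c_[d1,-d2],p2-p1,rcond=None)[0];A=p1+k[0]*d1;B=p2+k[1]*d2;print("pad",(A+B)/2,A-B)
```

```text
2 [118 126 123]
11 [225  90  80]
[369.86394558 226.37414966] [362 220  16  14 147] [310.48717949  46.88259109] [298  26  38  46 741]
pad [ 0.59665803 -0.09917061  0.1326983 ] [ 0.0017293  -0.00313865 -0.00036732]
```

View pics/side8.png

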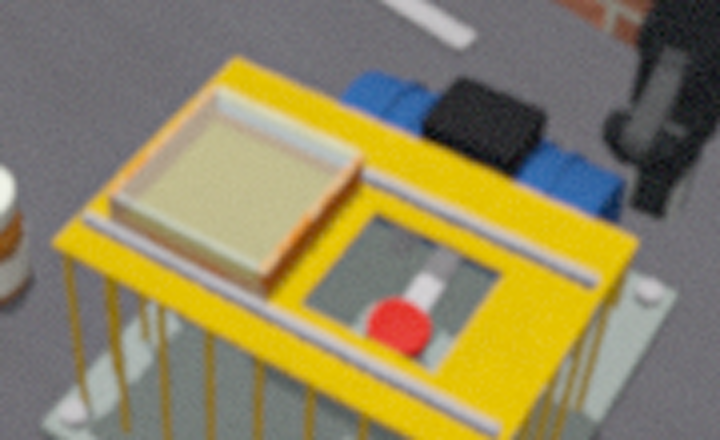

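Run:
```python
from h import *
d=cam("side"); th=np.radians(12.64); t=np.array([.60046,-.09769]); Rm=np.array([[np.cos(th),-np.sin(th)],[np.sin(th),np.cos(th)]])
for u,v in((266,275),(362,157),(115,198),(218,88)): print(((onplane(d,u/4+269.6,v/4+144.6,.184)[:2]-t)@Rm*1000).round(1))
w=cam("wrist");p1,d1=ray(d,369.86,226.37);p2,d2=ray(w,318,48)
k=np.linalg.lstsq(np.c_[d1,-d2],p2-p1,rcond=None)[0];A=p1+k[0]*d1;B=p2+k[1]*d2;print("pad",(A+B)/2,A-B)
o=status.get_obs();print(o["contact_force"],o["t"])
```

```text
[-49.2  51.6]
[45.3 53.4]
[-49.4 142.9]
[ 46.8 145. ]
pad [ 0.60163943 -0.09728432  0.12577752] [ 3.30705084e-04 -5.84750920e-04 -6.30550600e-05]
[ 0.39793056 -0.15868461  0.60599389] 9.85
```

The hood's near wall is at 52 to 53 mm in the drive frame, where 52 is fully open. The pad is at about 0.126 m, where about 0.129 is fully down. I'm handing the job in.

```bash
python3 -c "
from station import workorder
print(workorder.hand_in())"
```

```text
the job is handed in; nothing more can be done
None
```

The hood is fully open and the red stop lever is pressed all the way down. I handed the job in at about 9.9 s, with the arm clear and touching nothing.

- **Hood:** I pushed it along its rails with the shut fingertips, at about 3–4 N, until it stopped moving and the force rose to about 11 N. After withdrawing, the side view put its near wall at 52–53 mm in the drive frame; fully open is 52 mm.
- **Lever:** I pressed it through the window at about 5 N. It stopped at a height of 0.129 m, the expected fully-down depth, and the force rose to 28 N. It stayed down after I withdrew.
- **Pad height check:** Two views gave 0.126 m for the pad, about 3 mm below the expected 0.129 m. I put this down to camera calibration. An earlier estimate of 0.133 m came from an incomplete colour mask, so I discarded it.
- **Surroundings:** I saw no sign of contact with the guard or its rails. The bowl, jar and screwdriver look unmoved in the last pictures, though I checked them only by eye.

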